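# Press the vent cap home on a cricket keeper with a toggle clamp

### The job

The white vent cap sits crooked on the cricket keeper's port: turn it gently until its three ears drop into the notches, without forcing it further down by hand. Then swing the toggle clamp's handle over centre so that the clamp, not your fingers, presses the cap fully home; let go and leave it locked by itself for a second. Finally swing the handle all the way back so the clamp stands open, let go, and leave the cap flush on its port and everything else on the shelf where it was.

Things in the scene. Friction and masses are not known exactly. Their poses are not given: they have to be found in the camera images.
- cap: loose white vent cap, 150 g: disc 80 mm across, 8 mm thick; three ears 120 degrees apart, 16 mm wide, out to 50 mm from the axis, from the disc's top to 12 mm below its underside; centring boss below, 42 mm across, 18 mm long. Origin: centre of the disc's underside, z up, x along one ear and the bar on top. Starts with its ears on the collar, at least 0.4 rad off the notches; any ear fits any notch
- cap_bar (a point): middle of the top face of the straight grip bar on the cap, 38 mm above the cap's origin; the bar is 64 mm long (along the cap's x), 20 mm wide and 30 mm tall above the disc. The cap needs a firm pinch (about 30 N) to turn without slipping; let go, it drops by its own weight
- port (a point): centre of the top face of the black collar on the keeper's lid, 84 mm above the shelf top, 110 mm across, bore 44 mm. x points along one of its three open notches (21 mm wide, 120 degrees apart; ears have 2.5 mm to spare each side, about 0.05 rad) and away from the clamp. Cap origin above it: 12 mm as it starts, 6 mm when keyed, 0 when home
- gasket (a joint): how far the gasket pads at the notch bottoms are pressed down, m: 0 at the start, 0.006 with the cap home (disc on the collar). They give only under about 10 N downward and stay where pushed
- jig: fixed plywood board (350 x 160 x 12 mm) carrying the cricket keeper (clear tub 150 x 140 mm) and the steel toggle clamp. Origin: on the shelf top under the jig's middle; x from clamp to keeper, z up. Port at (120, 0, 84) mm, handle hinge at (-39, 0, 128) mm. Its place and yaw differ each time
- clamp_hinge (a point): the hinge of the clamp's handle, 128 mm above the shelf top; the hinge axis is the jig's y axis, horizontal
- handle_grip: black rubber swivel grip at the handle's end, 26 mm thick (along the jig's y), 34 mm wide, 46 mm tall. It hangs upright on a cross pin parallel to the hinge, 125 mm from the hinge; origin on the pin's middle, z up, top 18 mm above and bottom 29 mm below it. Pinch it from above by its flat sides, fingers closing along the jig's y: it stays upright while the handle swings
- clamp_handle (a joint): handle angle, rad: 0 fully open (handle 25 degrees above level, leaning away from the keeper; arm upright), growing as it swings up and over to the keeper; the geared arm swings 100 degrees down. Foot meets the keyed cap at about 0.87, centre 1.12, self-locks beyond; end stop 1.20 (handle 86 degrees above level). Takes up to 10 N at the grip
- clamp_foot: round rubber-tipped spring foot of the clamp arm, 20 mm across, 125 mm out along the arm; origin on the arm's bar, rubber face 30 mm below it when the arm is down. Closed, it presses the middle of the cap's bar with 10 to 15 N. Open, the arm stands up to about 250 mm above the shelf top between handle and keeper: pass over or around it
- hide: bystander: tan resin reptile hide, 120 x 140 x 90 mm, loose; origin under its centre
- bowl: bystander: glass bowl, 110 mm across and 45 mm high, loose; origin under its centre
- tong: bystander: bamboo tong, 180 mm long along its x, 12 mm high, loose, lying beside the jig; origin under its middle
- jar: bystander: jar with white cap, 56 mm across and 75 mm high, loose, beside the jig; origin under its centre
- plug_cover: bystander: grey timer plug cover, 110 x 75 x 47 mm, loose, beside the jig; origin under its centre
- dish: bystander: flat terracotta dish, 90 mm across and 18 mm high, loose; origin under its centre
There are look-alikes about, which are no part of the job. Leave any orange or purple look-alike of the cap alone.

How it is judged:
By the outcome, as a careful person would: the job done as asked, in the order asked, and still so for the second after the job is handed in, with the robot touching nothing.
It also fails if it takes over 66 s, if anything falls off the work surface, if the arm or the gripper's body presses on something with over 40 N, if the wrist force passes 120 N, or if a joint passes its speed limit or range.

### The arm

A 7-joint arm with a two-finger parallel gripper is mounted at the origin on the work surface. World frame = base frame: x ahead of the robot, y to its left, z up, the work surface at z = 0. Lengths are in m, angles in rad, forces in N, time in s.
With the tool pointing down it reaches from about 0.4 to 0.875 m from the base axis. Payload 19.3 kg.
Tool frame: the origin (TCP) lies on the centre line of the jaws, within the pads' length; the fingertips stand 8 mm ahead of it and the grasp point (between the pads) lies 11 mm behind it; z points along the fingers, y is the line along which they close (so a half turn about z gives the same grasp; the last joint's range is limited). The gripper opens to 85 mm and grips with 20 to 120 N. Pads are 22 mm wide; open, the fingers measure 114 mm over their backs; the gripper's body (76 mm by 85 mm) begins 54 mm behind the grasp point. The pads swing forward as they close: fully open they stand 13 mm farther back than shut.
Start: joints at [1.23, 0.521, -0.036, 1.599, 0.021, 1.021, -0.113], TCP at [0.167, -0.602, 0.239] pointing down, gripper open.
Joint ranges: [-2.91, 2.91], [-0.3, 2.13], [-1.5, 1.42], [0.17, 2.43], [-1.26, 4.41], [0.16, 1.93], [-2.52, 2.52]. Speed limits (rad/s): [1.89, 1.89, 2.39, 2.39, 3.01, 3.01, 3.01].

### API

Orientations are given as [roll, pitch, yaw] about the fixed x, y, z axes, in that order (R = Rz(yaw) Ry(pitch) Rx(roll)).
In Python, from workcell import status, grab_frame, camera_params, bot, search_frame, silhouettes gives the robot as it stands.
- The arm moves only by the shell command python3 -m creep 'ROWS' [FORCE]. ROWS is JSON, a list of rows, each a list of 5 numbers: the shift along the tool's x, y, z in units of 60 mm (1.0 is 60 mm), then the turn about the tool's z in units of 8 degrees (1.0 is 8 degrees), then the opening, from 0 (shut) to 1 (fully open). In form: [[x, y, z, twist, hand], ...]. A call has 1 to 5 rows; each row is the pose to reach, as a shift and turn from the pose commanded when the call began, along the tool's axes at that moment; what a row does not reach only later rows make up. A row lasts 1/8 s, in which the tool goes at most 62.5 mm and 10.7 degrees, less where a joint would pass 70% of its speed; a pose out of reach is approached as far as the arm can. A call with a gripper value outside its range is refused whole. The fingers move at their own pace and stop on an object; FORCE is the grip in N (left out, the last holds). Time passes only in rows, so rows that repeat a pose let the fingers close. It gives the time, the measured TCP pose, the force, the opening and the grip force at its end, in the units of the state.
- status.observe(): the state, without advancing time (a new reading comes with each control period).
- grab_frame(name): name is "side" or "top"; returns the picture (420x560x3 uint8, blue, green, red); there is no depth.
- camera_params(name): a dict with "K" (3x3 intrinsics, pixels), "rvec" (rotation vector, rad) and "tvec" (3), from world to camera coordinates, as OpenCV has them. Camera axes: x right, y down, z forward; pixel columns grow to the right and rows downward; lengths in m; the calibration is good to about 2 mm. A picture is of the moment at which its call begins. camera_params takes no time and is no camera call.
- bot.job_done(): hands the job in; it is judged then, once.
Trained networks look in the newest picture that a camera, given by its name, has taken for a name from the list of things; names that differ only in an ending like _2 or _b are one class to them, and where a whole thing is asked for, a point or a joint stands for the part that bears it (a point fixed in the world has none). Each returns a list of dicts, best first, with "p" (0 to 1); they miss things now and then, are a little off and sometimes report something else, mostly with a low value. They report only what shows in the picture. A call takes as long as a camera call. They do not tell look-alikes from the thing itself.
- search_frame(camera, name): "extent" ([left, top, right, bottom] as shares, 0 to 1, of the picture: columns of its width, rows of its height, round what is visible of it).
- silhouettes(camera, name): "mask" (420x560 bool, what is visible of it) and "extent" ([left, top, right, bottom] as shares, 0 to 1, of the picture: columns of its width, rows of its height, round what is visible of it).
The state is a dict: "clock": time; "qpos": joint angles; "qd": joint speeds; "joint_efforts": joint torques, N m; "position": TCP position; "tool_rot": TCP orientation; "force": force on the tool from outside, world axes, zero at the start; "moment": the same for the moment, N m; "grip_width": finger opening in m; "finger_force": force on a finger pad.
Only numpy, scipy, OpenCV 4.12 (cv2) and the standard library are available. Lean on these libraries where they do the work, as an engineer would, in place of code of your own. Each camera call takes 0.05 s, during which the arm holds its last target. There are 200 camera calls.

## Working session

There is one attempt and no reset: what is moved stays moved. The work goes in short steps, Python scripts to look and compute and a shell command to move; the robot and the scene stay as the last step left them, time stands still between calls to the robot, and variables do not carry over. Pictures are saved under pics/ and viewed, at most 10 in all, crops included, and the job is handed in when it is done.

```bash
mkdir -p pics; ls; python3 - <<'E'
from workcell import status, grab_frame, camera_params, search_frame
import cv2
s=status.observe(); print({k:(v if not hasattr(v,'__len__') else [round(float(x),3) for x in v]) for k,v in s.items()})
a=grab_frame("side");b=grab_frame("top")
cv2.imwrite("pics/s0.png",a);cv2.imwrite("pics/t0.png",b)
for c in("side","top"):
    print(c,camera_params(c))
    for n in("cap","handle_grip","clamp_foot","jig"):
        for d in search_frame(c,n)[:4]: e=d["extent"];print(c,n,round(d["p"],2),[round(e[0]*560),round(e[1]*420),round(e[2]*560),round(e[3]*420)])
E
```

```text
pics
{'clock': 0.0, 'qpos': [1.23, 0.522, -0.036, 1.6, 0.021, 1.021, -0.113], 'qd': [-0.001, -0.0, 0.0, 0.001, -0.0, -0.001, -0.001], 'joint_efforts': [-0.001, -92.709, 1.979, -36.991, 0.018, 0.008, 0.0], 'position': [0.167, -0.602, 0.239], 'tool_rot': [-3.14, 0.0, 0.271], 'force': [-0.944, 0.238, -0.15], 'moment': [-0.032, -0.005, 0.051], 'finger_force': 0.0, 'grip_width': 0.08518679631470794}
side {'K': array([[398.14264127,   0.        , 286.37604203],
       [  0.        , 398.14264127, 205.80627274],
       [  0.        ,   0.        ,   1.        ]]), 'rvec': array([ 2.24096868, -0.32360381,  0.17426729]), 'tvec': array([-0.44750188,  0.26972902,  0.89122838])}
side cap 0.97 [350, 197, 382, 223]
side cap 0.94 [282, 161, 311, 186]
side cap 0.86 [179, 210, 213, 243]
side cap 0.84 [262, 189, 295, 220]
side handle_grip 0.8 [332, 235, 351, 259]
side jig 0.74 [241, 184, 353, 302]
top {'K': array([[535.95750283,   0.        , 271.98713519],
       [  0.        , 535.95750283, 216.65822231],
       [  0.        ,   0.        ,   1.        ]]), 'rvec': array([ 2.20141101, -2.17331264,  0.09698245]), 'tvec': array([0.0485588 , 0.51324324, 1.70149185])}
top cap 0.92 [148, 165, 179, 193]
top cap 0.89 [216, 118, 245, 151]
top cap 0.87 [202, 274, 232, 305]
top cap 0.67 [211, 203, 246, 233]
top handle_grip 0.62 [258, 191, 327, 211]
top handle_grip 0.61 [133, 217, 189, 272]
top clamp_foot 0.47 [276, 204, 283, 208]
top jig 0.7 [197, 182, 325, 246]
top jig 0.52 [312, 233, 341, 264]
```

View pics/s0.png

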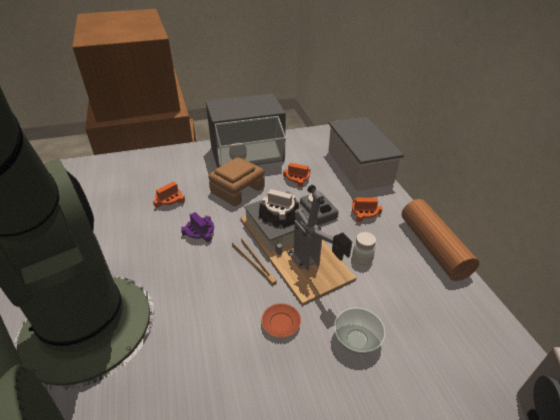

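View pics/t0.png

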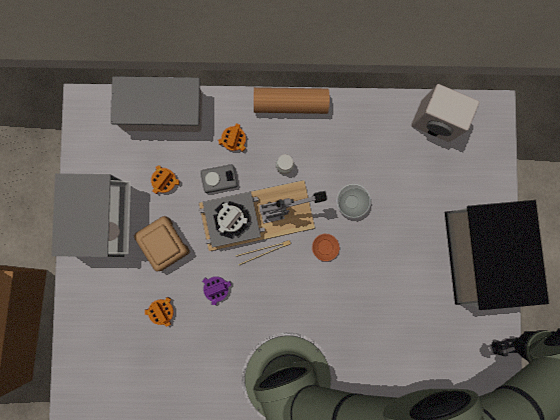

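The white cap is at about (232,218) in the top picture and (279,205) in the side picture. It sits on the black collar of the jig. The look-alikes are orange (top view: 235,138; 165,180; 160,312) and purple (217,290). Only the white one on the collar fits, and I'll confirm that in an enlarged crop.

```bash
cat > h.py <<'E'
from workcell import status, grab_frame, camera_params, search_frame, silhouettes
import cv2, numpy as np
C={c:camera_params(c) for c in("side","top")}
def P(c):
    d=C[c];return d["K"]@np.c_[cv2.Rodrigues(d["rvec"])[0],d["tvec"]]
def proj(c,X): 
    d=C[c];return cv2.projectPoints(np.float64(X).reshape(-1,1,3),d["rvec"],d["tvec"],d["K"],None)[0][:,0]
def plane(c,uv,z):
    M=P(c);A=np.c_[M[:,0],M[:,1],M[:,2]*z+M[:,3]]
    p=np.linalg.solve(A,np.r_[uv,1]);return p[:2]/p[2]
def tri(us,ut):
    X=cv2.triangulatePoints(P("side"),P("top"),np.float64(us).reshape(2,1),np.float64(ut).reshape(2,1));return (X[:3]/X[3])[:,0]
E
python3 - <<'E'
from h import *
a=cv2.imread("pics/s0.png");b=cv2.imread("pics/t0.png")
k=5
T=cv2.resize(b[172:262,192:342],None,fx=k,fy=k,interpolation=cv2.INTER_CUBIC)
cv2.imwrite("pics/tc.png",T)
cv2.imwrite("pics/sc.png",cv2.resize(a[175:305,230:390],None,fx=4.6,fy=4.6,interpolation=cv2.INTER_CUBIC))
grab_frame("side");grab_frame("top")
for c in("side","top"):
    for n in("cap","cap_bar","handle_grip","jig"):
        for d in silhouettes(c,n)[:5]:
            m=np.uint8(d["mask"]);M=cv2.moments(m,True)
            if M["m00"]: print(c,n,round(d["p"],2),round(M["m10"]/M["m00"],1),round(M["m01"]/M["m00"],1),M["m00"],cv2.minAreaRect(cv2.findNonZero(m)))
E
```

```text
side cap 0.86 365.6 207.2 542.0 ((365.9217834472656, 205.98220825195312), (23.851686477661133, 28.16813087463379), 69.14553833007812)
side cap 0.75 278.9 201.9 665.0 ((278.9126281738281, 200.66357421875), (29.69291114807129, 26.522418975830078), 37.5685920715332)
side cap 0.67 297.0 172.9 477.0 ((297.12646484375, 171.94410705566406), (25.923416137695312, 21.705108642578125), 32.47119140625)
side cap 0.58 198.7 226.9 645.0 ((198.2162322998047, 225.7972869873047), (32.2024040222168, 25.070823669433594), 17.10272979736328)
side cap 0.58 168.3 194.9 538.0 ((167.48715209960938, 193.7332305908203), (22.09514617919922, 31.57528305053711), 79.11447143554688)
side cap_bar 0.84 278.8 202.2 659.0 ((278.6153564453125, 201.076904296875), (30.508512496948242, 26.625612258911133), 33.6900634765625)
side cap_bar 0.64 280.6 319.5 1018.0 ((280.5, 319.5), (36.76955032348633, 33.941123962402344), 45.0)
side cap_bar 0.57 198.7 226.6 598.0 ((198.59999084472656, 225.70001220703125), (30.041635513305664, 24.349536895751953), 18.43494987487793)
side cap_bar 0.57 297.0 173.0 446.0 ((297.1486511230469, 171.891
[... 1042 characters left out ...]
04688, 309.51177978515625), (27.767101287841797, 28.96021842956543), 12.528807640075684)
top cap_bar 0.97 232.3 138.0 519.0 ((231.0, 136.5), (27.0, 26.0), 90.0)
top cap_bar 0.84 162.5 179.6 577.0 ((160.942626953125, 179.6311492919922), (27.2718563079834, 27.015785217285156), 50.194427490234375)
top cap_bar 0.81 229.8 218.1 597.0 ((231.5, 217.0), (28.0, 29.0), 90.0)
top cap_bar 0.61 160.0 311.7 551.0 ((158.5, 311.5), (27.0, 27.0), 90.0)
top handle_grip 0.59 324.5 245.9 563.0 ((324.7500305175781, 245.75003051757812), (26.162948608398438, 25.45584487915039), 45.0)
top jig 0.96 260.5 214.3 4794.0 ((264.1744079589844, 213.25088500976562), (49.53422546386719, 126.1625747680664), 78.02386474609375)
```

View pics/tc.png

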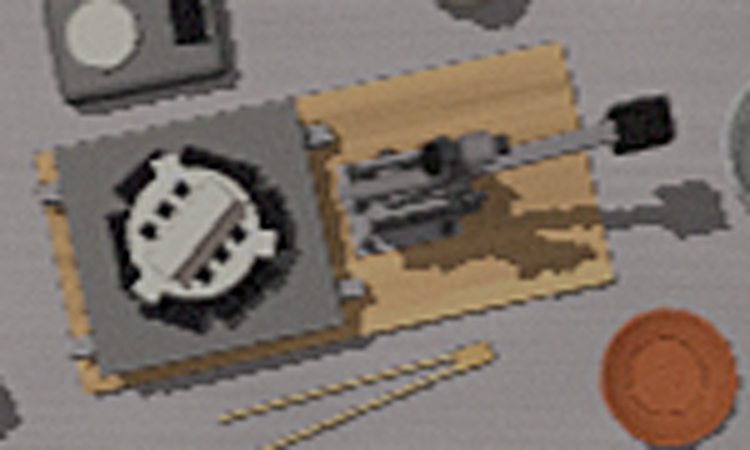

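View pics/sc.png

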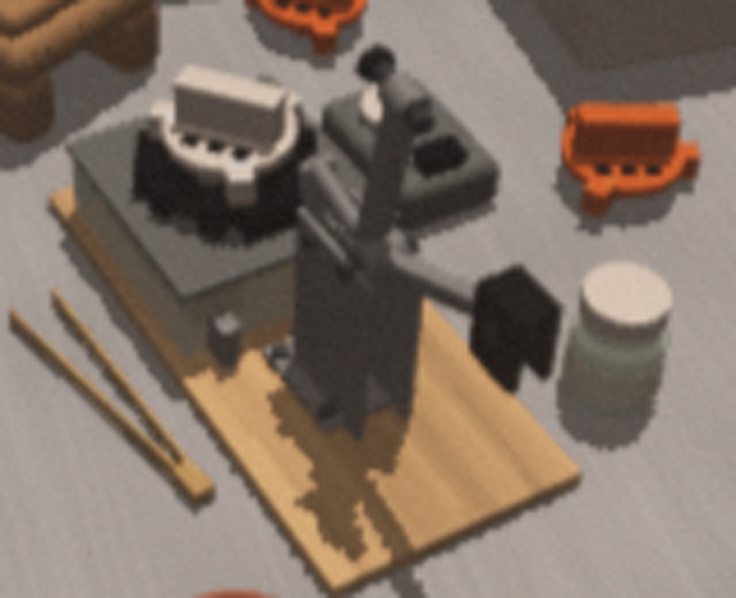

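The crops confirm the white cap on the black collar. In the top crop its ears are at (165,160), (268,243) and (148,290), and the bar runs along the lower-left ear. The grip is at top crop (640,122) and side crop (505,310).

```bash
cat >> h.py <<'E'
def tc(p): return (np.array(p)+.5)/5-.5+[192,172]
def sc(p): return (np.array(p)+.5)/4.6-.5+[230,175]
E
python3 - <<'E'
from h import *
r=lambda v:np.round(v,4)
co=np.array([plane("top",tc(p),.012) for p in[(563,42),(615,280),(92,393),(35,152)]])
# jig local corners (clamp end x=-175): 
L=np.array([[-.175,-.08],[-.175,.08],[.175,.08],[.175,-.08]])
c=co.mean(0); print("corners",r(co))
Lc=L; H=Lc.T@(co-c); U,S,Vt=np.linalg.svd(H); R=Vt.T@U.T; print("det",np.linalg.det(R))
yaw=np.arctan2(R[1,0],R[0,0]); print("jig",r(c),yaw, "resid",r(co-c-Lc@R.T))
ears=np.array([plane("top",tc(p),.104) for p in[(165,160),(268,243),(148,290)]]);ec=ears.mean(0)
print("ears c",r(ec),np.degrees(np.arctan2(*(ears-ec).T[::-1])),np.linalg.norm(ears-ec,axis=1))
print("bar tri",r(tri(sc((233,88)),tc((192,228)))), "grip tri",r(tri(sc((515,315)),tc((640,124)))))
print("bar dir tri:",r(tri(sc((183,72)),tc((160,262)))),r(tri(sc((285,98)),tc((225,193)))))
Rz=np.array([[np.cos(yaw),-np.sin(yaw)],[np.sin(yaw),np.cos(yaw)]])
for n,p in dict(port=(.12,0,.084),hinge=(-.039,0,.128),griptop=(-.1523,0,.199),pin=(-.1523,0,.181)).items():
    q=np.r_[c+Rz@p[:2],p[2]];print(n,r(q),"topcrop",r((proj("top",q)[0]-[192,172])*5),"sidecrop",r((proj("side",q)[0]-[230,175])*4.6))
E
```

```text
corners [[ 0.6338 -0.048 ]
 [ 0.4796 -0.0827]
 [ 0.4027  0.2524]
 [ 0.5574  0.2925]]
det 0.9999999999999991
jig [0.5184 0.1035] 1.7964480425961162 resid [[-0.0017  0.0011]
 [ 0.      0.0022]
 [ 0.0014 -0.0038]
 [ 0.0002  0.0004]]
ears c [0.5009 0.183 ] [ 22.95566715 -98.4989614  143.33895515] [0.0469392  0.04593001 0.04541848]
bar tri [0.5014 0.1818 0.1347] grip tri [ 0.5613 -0.0812  0.1855]
bar dir tri: [0.4793 0.2006 0.1372] [0.5239 0.1619 0.1374]
port [0.4916 0.2205 0.084 ] topcrop [132.7784 245.6518] sidecrop [194.0574 117.578 ]
hinge [0.5271 0.0655 0.128 ] topcrop [385.1253 185.0877] sidecrop [333.8125 216.069 ]
griptop [ 0.5525 -0.0449  0.199 ] topcrop [577.8274 132.6669] sidecrop [466.3015 243.9831]
pin [ 0.5525 -0.0449  0.181 ] topcrop [575.4217 136.0849] sidecrop [463.0038 271.845 ]
```

```bash
cat >> h.py <<'E'
def go(x,y,z,yawdeg):
    s=status.observe();p=np.array(s["position"]);t=s["tool_rot"][2]
    d=np.array([x,y,z])-p
    ax=np.array([[np.cos(t),np.sin(t),0],[np.sin(t),-np.cos(t),0],[0,0,-1]])
    tw=-((yawdeg-np.degrees(t)+180)%360-180)
    print("pos",np.round(p,4),"rpy",np.round(s["tool_rot"],3),"yaw",round(np.degrees(t),1),"F",np.round(s["force"],1),"w",round(s["grip_width"],4),"clk",s["clock"])
    print("units",np.round(ax@d/.06,3),"twist",round(tw/8,2),"rows>=",round(max(np.linalg.norm(d)/.0625,abs(tw)/10.7),1))
E
python3 -m creep '[[0.2,-0.2,-0.9,0,1],[1,-0.8,-1.5,-1.3,1],[1.8,-1.4,-2,-2.6,1],[2.6,-2,-2,-3.9,1],[3.3,-2.6,-2,-5.2,1]]'
python3 -c "
from h import *
go(.501,.182,.30,142.6)"
```

```text
clock: 1.62
position: [0.3166, -0.3984, 0.36]
tool_rot: [3.14, 0.001, 1.003]
force: [0.5, -0.0, 0.8]
grip_width: 0.0855
finger_force: 0.0
pos [ 0.3166 -0.3984  0.36  ] rpy [3.140e+00 1.000e-03 1.003e+00] yaw 57.5 F [ 0.5 -0.   0.8] w 0.0855 clk 1.625
units [ 9.807 -2.614  1.   ] twist -10.64 rows>= 9.8
```

```bash
python3 -m creep '[[1,-0.26,0,-1.3,1],[2,-0.53,0,-2.6,1],[3,-0.8,0,-3.9,1],[4,-1.06,0,-5.2,1],[5,-1.33,0,-6.5,1]]' >/dev/null
python3 -c "
from h import *
go(.501,.182,.36,142.6)"
```

```text
pos [ 0.4117 -0.1029  0.3596] rpy [3.141e+00 1.000e-03 1.910e+00] yaw 109.4 F [ 1.9 -0.1 -0.1] w 0.0851 clk 2.25
units [ 3.982  2.983 -0.006] twist -4.15 rows>= 4.8
```

```bash
python3 -m creep '[[0.8,0.6,0,-1,1],[1.6,1.2,0,-2,1],[2.4,1.8,0,-3,1],[3.2,2.4,0,-4,1],[4,3,0,-4.15,1]]' >/dev/null
python3 -m creep '[[0,0,0,0,1]]' >/dev/null
python3 -c "
from h import *
go(.501,.182,.20,142.6)
a=grab_frame('side');b=grab_frame('top')
A=cv2.resize(a[130:270,220:360],None,fx=4,fy=4,interpolation=cv2.INTER_CUBIC)
cv2.imwrite('pics/a1.png',A)
"
```

```text
pos [0.5026 0.1855 0.3589] rpy [ 3.14e+00 -2.00e-03  2.49e+00] yaw 142.7 F [ 0.4 -1.5  0.2] w 0.0856 clk 3.0
units [-0.015 -0.063  2.648] twist 0.01 rows>= 2.5
```

View pics/a1.png

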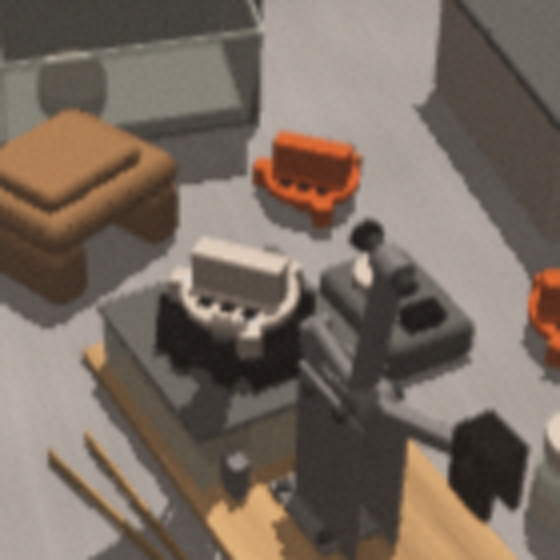

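The side view shows the cap undisturbed, with its bar top at crop (240,262). The gripper is still above the crop. I'll go down to just above the bar.

```bash
python3 -m creep '[[0,0,0.9,0,1],[0,-0.05,1.8,0,1],[0,-0.05,2.65,0,1],[0,-0.05,3.0,0,1],[0,-0.05,3.0,0,1]]' >/dev/null
python3 -c "
from h import *
go(.501,.182,.118,142.6)
a=grab_frame('side');b=grab_frame('top')
A=cv2.resize(a[110:260,220:370],None,fx=4,fy=4,interpolation=cv2.INTER_CUBIC)
cv2.imwrite('pics/a2.png',A)
"
```

```text
pos [0.5007 0.177  0.1786] rpy [-3.140e+00 -1.000e-03  2.482e+00] yaw 142.2 F [ 0.3 -0.4  1.3] w 0.0855 clk 3.725
units [0.048 0.069 1.009] twist -0.05 rows>= 1.0
```

View pics/a2.png

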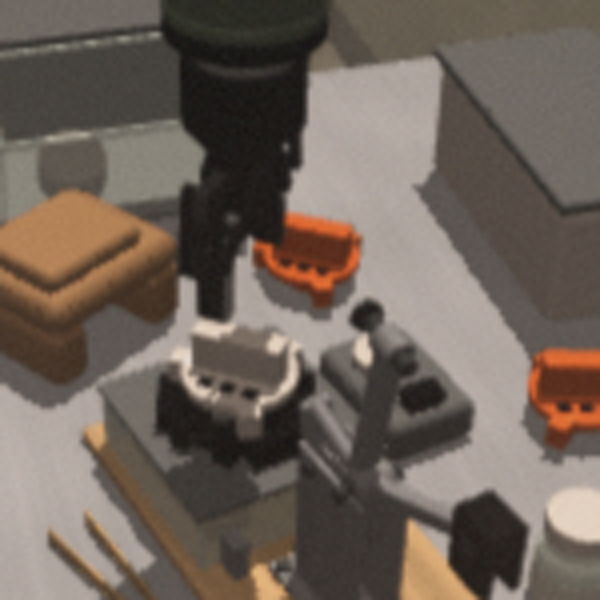

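The open jaws straddle the bar: the near tip is at crop (215,300), the far one at (270,235), and the bar top is at (240,345). I'll descend and close gently.

```bash
python3 -m creep '[[0.02,0.04,0.5,0,1],[0.02,0.04,1,0,1],[0.02,0.04,1,0,1]]' 
python3 -m creep '[[0,0,0,0,0.3],[0,0,0,0,0.15],[0,0,0,0,0.1],[0,0,0,0,0.1],[0,0,0,0,0.1]]' 20
python3 -c "
from h import *
go(.501,.182,.118,142.6);print(status.observe()['moment'])"
```

```text
clock: 4.2
position: [0.5014, 0.1807, 0.1193]
tool_rot: [-3.141, -0.0, 2.483]
force: [-0.1, -0.1, 0.8]
grip_width: 0.0854
finger_force: 0.0
clock: 4.82
position: [0.5019, 0.1813, 0.1199]
tool_rot: [3.141, 0.001, 2.484]
force: [-1.3, -1.8, 9.3]
grip_width: 0.0196
finger_force: 23.3
pos [0.5019 0.1813 0.1199] rpy [3.141e+00 1.000e-03 2.484e+00] yaw 142.3 F [-1.3 -1.8  9.3] w 0.0196 clk 4.825
units [0.019 0.    0.031] twist -0.04 rows>= 0.0
[-0.34152677  0.25661145 -0.09301046]
```

```bash
python3 -m creep '[[0,0,-0.02,0,0.1],[0,0,-0.02,0,0.1],[0,0,-0.02,0,0.1]]' 45
python3 -m creep '[[0,0,0,0.4,0.1],[0,0,0,1,0.1],[0,0,0,1.6,0.1],[0,0,0,2.1,0.1],[0,0,0,2.5,0.1]]'
python3 -c "
from h import *
go(.501,.182,.118,102.9);print(status.observe()['moment'])"
```

```text
clock: 5.2
position: [0.5016, 0.1812, 0.1204]
tool_rot: [-3.141, -0.0, 2.484]
force: [-0.6, -0.3, -2.0]
grip_width: 0.019
finger_force: 44.1
clock: 5.82
position: [0.5015, 0.1812, 0.1204]
tool_rot: [-3.141, -0.0, 2.133]
force: [0.5, -0.0, -1.7]
grip_width: 0.0189
finger_force: 44.0
pos [0.5015 0.1812 0.1204] rpy [-3.141 -0.     2.133] yaw 122.2 F [ 0.5 -0.  -1.7] w 0.0189 clk 5.825
units [ 0.015 -0.001  0.04 ] twist 2.41 rows>= 1.8
[-0.02830287 -0.02515699 -0.04051518]
```

```bash
python3 -m creep '[[0,0,0,0.6,0.1],[0,0,0,1.2,0.1],[0,0,0,1.8,0.1],[0,0,0,2.4,0.1],[0,0,0,2.4,0.1]]'
python3 -m creep '[[0,0,0,0,0.35],[0,0,0,0,0.35],[0,0,0,0,0.35],[0,0,0,0,1],[0,0,0,0,1]]'
python3 -m creep '[[0,0,-0.6,0,1],[0,0,-1.5,0,1],[0,0,-2.5,0,1],[0,0,-3.5,0,1]]'
python3 -c "
from h import *
go(.501,.182,.118,102.9)
a=grab_frame('side');b=grab_frame('top')
A=cv2.resize(a[130:270,220:360],None,fx=4,fy=4,interpolation=cv2.INTER_CUBIC)
cv2.imwrite('pics/a3.png',A)
"
```

```text
clock: 6.45
position: [0.5015, 0.1814, 0.1205]
tool_rot: [-3.142, 0.0, 1.8]
force: [-0.7, 0.4, -0.8]
grip_width: 0.0191
finger_force: 44.0
clock: 7.08
position: [0.5016, 0.1813, 0.1205]
tool_rot: [-3.142, -0.0, 1.8]
force: [0.3, -0.3, 0.1]
grip_width: 0.0654
finger_force: 0.0
clock: 7.58
position: [0.5012, 0.1812, 0.3325]
tool_rot: [3.142, -0.0, 1.8]
force: [1.0, 0.5, -0.4]
grip_width: 0.0858
finger_force: 0.0
pos [0.5012 0.1812 0.3325] rpy [ 3.142 -0.     1.8  ] yaw 103.1 F [ 1.   0.5 -0.4] w 0.0858 clk 7.575
units [ 1.400e-02 -1.000e-03  3.576e+00] twist 0.03 rows>= 3.4
```

View pics/a3.png

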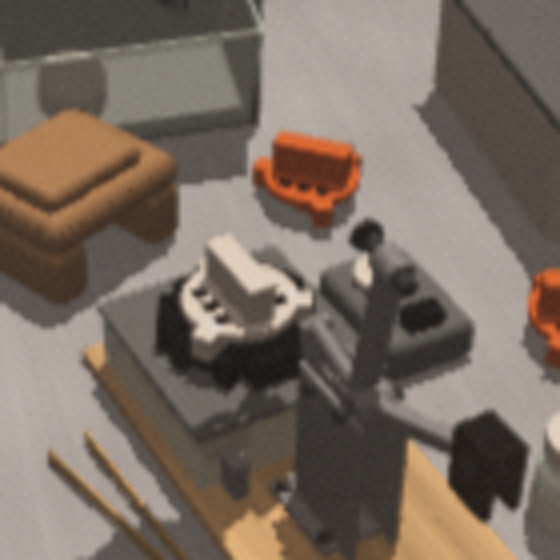

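```bash
python3 -c "
from h import *
c=np.array([.501,.1815])
for dz in (.096,.090):
  for nm,l,z in(('bar near end',.032*np.array([-1,0]),.038),('bar far end',.032*np.array([1,0]),.038),('ear near rob tip top',.05*np.array([-.5,.866]),.008),('ear rgt',.05*np.array([-.5,-.866]),.008)):
    t=np.radians(103.1);R=np.array([[np.cos(t),-np.sin(t)],[np.sin(t),np.cos(t)]])
    q=np.r_[c+R@l,dz+z];print(dz,nm,np.round((proj('side',q)[0]-[220,130]+.5)*4-.5,1))
a=cv2.imread('pics/a3.png')
cv2.imwrite('pics/a4.png',cv2.resize(a[200:400,130:340],None,fx=2.8,fy=2.8,interpolation=cv2.INTER_CUBIC))
"
```

```text
0.096 bar near end [262.9 284.2]
0.096 bar far end [215.9 232.5]
0.096 ear near rob tip top [199.6 334.1]
0.096 ear rgt [312.7 293.9]
0.09 bar near end [262.8 291.4]
0.09 bar far end [215.9 239.5]
0.09 ear near rob tip top [199.7 341. ]
0.09 ear rgt [312.4 300.8]
```

View pics/a4.png

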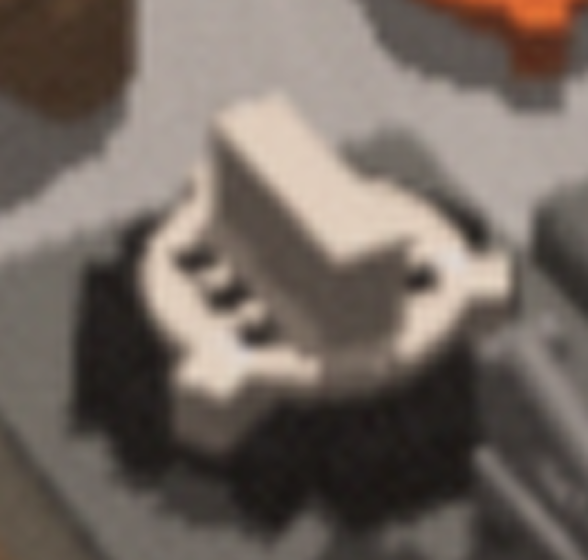

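```bash
cat > fit.py <<'E'
from h import *
from scipy.optimize import minimize
def pts(x,y,z,yaw):
    t=np.radians(yaw);R=np.array([[np.cos(t),-np.sin(t)],[np.sin(t),np.cos(t)]]);parts=[]
    a=np.linspace(0,2*np.pi,40);parts.append([(.04*np.cos(b),.04*np.sin(b),h) for b in a for h in(0,.008)])
    for k in range(3):
        q=2*np.pi*k/3;e=np.array([[np.cos(q),-np.sin(q)],[np.sin(q),np.cos(q)]])
        parts.append([(*(e@[u,v]),h) for u in(.03,.05) for v in(-.008,.008) for h in(-.003,.008)])
    parts.append([(u,v,h) for u in(-.032,.032) for v in(-.01,.01) for h in(.008,.038)])
    return [np.c_[np.array(p)[:,:2]@R.T+[x,y],np.array(p)[:,2]+z] for p in parts]
def mask(c,*a):
    m=np.zeros((420*8,560*8),np.uint8)
    for p in pts(*a): cv2.fillConvexPoly(m,cv2.convexHull(np.int32(np.round((proj(c,p)+.5)*8))),1)
    return cv2.resize(m.astype(np.float32),(560,420),interpolation=cv2.INTER_AREA)
def ncc(img,c,*a):
    m=mask(c,*a);ys,xs=np.where(m>0);sl=np.s_[ys.min()-6:ys.max()+7,xs.min()-6:xs.max()+7]
    return np.corrcoef(img[sl].ravel(),m[sl].ravel())[0,1]
E
python3 - <<'E'
from fit import *
b1=grab_frame("side");cv2.imwrite("pics/s4.png",b1)
for nm,im,yaw in(("before",cv2.imread("pics/s0.png"),142.4),("after",b1,103.1)):
    g=im.max(2).astype(float)
    best=max((ncc(g,"side",.501+dx,.1815+dy,z,yaw),dx,dy,z) for dx in(-.003,0,.003) for dy in(-.003,0,.003) for z in(.093,))
    print(nm,best)
    for dx,dy in((0,0),(.002,0),(0,.002),(-.002,-.002)):
        zs=np.arange(.078,.110,.002);v=[ncc(g,"side",.501+dx,.1815+dy,z,yaw) for z in zs];print(dx,dy,round(zs[int(np.argmax(v))],3),round(max(v),3),np.round(v[3:14],3))
    M=None
    for d in (silhouettes("side","cap") if nm=="after" else []):
        e=d["extent"];print(d["p"],np.round(np.array(e)*[560,420,560,420],1))
for z,y in((.096,142.4),(.096,103.1),(.09,103.1)):
    m=mask("side",.501,.1815,z,y)>.5;ys,xs=np.where(m);print(z,y,xs.min(),ys.min(),xs.max(),ys.max(),xs.mean(),ys.mean())
E
```

```text
before (np.float64(0.2867754901907684), 0.003, 0.003, 0.093)
0 0 0.108 0.441 [-0.003  0.038  0.093  0.141  0.195  0.249  0.291  0.344  0.373  0.41
  0.422]
0.002 0 0.108 0.431 [0.012 0.054 0.103 0.157 0.201 0.26  0.3   0.35  0.374 0.388 0.417]
0 0.002 0.104 0.442 [0.026 0.08  0.126 0.188 0.236 0.278 0.33  0.363 0.402 0.416 0.442]
-0.002 -0.002 0.108 0.427 [-0.052 -0.006  0.034  0.09   0.137  0.192  0.243  0.287  0.339  0.371
  0.398]
after (np.float64(0.3919743172000427), 0, 0.003, 0.093)
0 0 0.1 0.4 [0.177 0.228 0.279 0.321 0.358 0.375 0.391 0.395 0.4   0.393 0.37 ]
0.002 0 0.098 0.389 [0.195 0.242 0.289 0.318 0.35  0.37  0.384 0.389 0.379 0.387 0.366]
0 0.002 0.098 0.399 [0.215 0.264 0.31  0.35  0.369 0.395 0.394 0.399 0.391 0.384 0.366]
-0.002 -0.002 0.102 0.397 [0.119 0.172 0.221 0.271 0.31  0.354 0.371 0.39  0.393 0.397 0.389]
0.82 [266.6 186.  296.7 218.3]
0.82 [154.  182.5 184.3 209.9]
0.81 [180.1 212.4 213.3 245.4]
0.79 [282.1 161.5 309.9 185.9]
0.72 [349.4 198.2 381.6 221.7]
0.35 [244.7 183.  359.4 304.8]
0.096 142.4 262 190 295 218 278.90571870170015 203.16537867078824
0.096 103.1 265 187 297 217 279.1019108280255 203.22611464968153
0.09 103.1 265 189 297 219 278.9887640449438 204.95826645264847
```

The same fit run on both pictures puts the cap 6–8 mm lower than before, so the ears have dropped in. Next is the handle.

```bash
python3 -c "
from h import *
go(.5616,-.083,.3325,102.9)"
```

```text
pos [0.5018 0.1812 0.3312] rpy [3.14  0.    1.799] yaw 103.1 F [ 0.   0.4 -0.3] w 0.0855 clk 7.775
units [-4.515 -0.027 -0.021] twist 0.03 rows>= 4.3
```

```bash
python3 -m creep '[[-0.9,0,0,0,1],[-1.85,0,0,0,1],[-2.8,0,0,0,1],[-3.75,0,0,0,1],[-4.51,-0.02,0,0,1]]' >/dev/null
python3 -m creep '[[0,0,0.5,0,1],[0,0,1.2,0,1],[0,0,1.7,0,1],[0,0,1.7,0,1]]' >/dev/null
python3 -c "
from h import *
go(.5616,-.083,.173,102.9)
a=grab_frame('side');b=grab_frame('top')
A=cv2.resize(a[140:290,270:420],None,fx=3.6,fy=3.6,interpolation=cv2.INTER_CUBIC)
B=cv2.resize(b[150:270,200:350],None,fx=3.6,fy=3.6,interpolation=cv2.INTER_CUBIC)
cv2.imwrite('pics/a5.png',A)
"
```

```text
pos [ 0.5602 -0.0824  0.2257] rpy [-3.137e+00 -2.000e-03  1.800e+00] yaw 103.1 F [-0.1 -0.7  1.2] w 0.0854 clk 8.9
units [-0.015  0.02   0.879] twist 0.03 rows>= 0.8
```

View pics/a5.png

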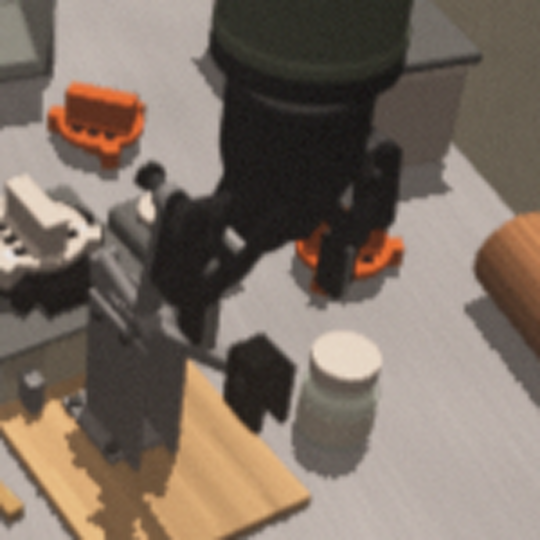

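The jaw tips are at crop (200,335) and (335,285). They straddle the grip, whose top is near (262,350), so I'll go down and close.

```bash
python3 -m creep '[[0,0.02,0.4,0,1],[0,0.02,0.88,0,1],[0,0.02,0.88,0,1]]'
python3 -m creep '[[0,0,0,0,0.4],[0,0,0,0,0.2],[0,0,0,0,0.15],[0,0,0,0,0.15],[0,0,0,0,0.15]]' 35
python3 -c "
from h import *
go(.5616,-.083,.173,102.9)"
```

```text
clock: 9.38
position: [0.5626, -0.0822, 0.1754]
tool_rot: [-3.14, -0.001, 1.8]
force: [0.3, -0.4, 0.9]
grip_width: 0.0854
finger_force: 0.0
clock: 10.0
position: [0.5627, -0.0825, 0.1764]
tool_rot: [-3.141, 0.001, 1.799]
force: [-6.5, -1.2, 11.4]
grip_width: 0.0252
finger_force: 38.6
pos [ 0.5627 -0.0825  0.1764] rpy [-3.141e+00  1.000e-03  1.799e+00] yaw 103.1 F [-6.5 -1.2 11.4] w 0.0252 clk 10.0
units [-0.003 -0.019  0.057] twist 0.02 rows>= 0.1
```

```bash
python3 -m creep '[[0.05,-0.02,-0.1,0,0.15],[0.1,-0.02,-0.19,0,0.15],[0.16,-0.02,-0.28,0,0.15],[0.22,-0.02,-0.37,0,0.15],[0.22,-0.02,-0.37,0,0.15]]'

```

```text
clock: 10.62
position: [0.5592, -0.0696, 0.1988]
tool_rot: [3.14, 0.001, 1.8]
force: [3.7, -4.0, -0.7]
grip_width: 0.0254
finger_force: 37.2
```

```bash
python3 -m creep '[[0.14,0,-0.17,0,0.15],[0.3,0,-0.32,0,0.15],[0.47,0,-0.45,0,0.15],[0.65,0,-0.57,0,0.15],[0.65,0,-0.57,0,0.15]]'

```

```text
clock: 11.25
position: [0.5503, -0.0308, 0.2332]
tool_rot: [3.14, 0.0, 1.801]
force: [4.5, -3.6, 7.8]
grip_width: 0.0257
finger_force: 38.4
```

```bash
python3 -m creep '[[0.1,0,-0.05,0,0.15],[0.2,0,-0.1,0,0.15],[0.3,0,-0.14,0,0.15],[0.4,0,-0.17,0,0.15],[0.4,0,-0.17,0,0.15]]'; python3 -m creep '[[0.1,0,-0.03,0,0.15],[0.21,0,-0.05,0,0.15],[0.32,0,-0.07,0,0.15],[0.43,0,-0.08,0,0.15],[0.43,0,-0.08,0,0.15]]'

```

```text
clock: 11.88
position: [0.545, -0.0077, 0.2432]
tool_rot: [3.14, 0.0, 1.8]
force: [2.8, -1.2, 9.9]
grip_width: 0.0255
finger_force: 38.7
clock: 12.5
position: [0.5392, 0.0175, 0.248]
tool_rot: [3.14, 0.0, 1.8]
force: [3.9, -1.5, 10.0]
grip_width: 0.0255
finger_force: 38.8
```

```bash
python3 -m creep '[[0.08,0,-0.02,0,0.15],[0.16,0,-0.03,0,0.15],[0.24,0,-0.03,0,0.15],[0.31,0,-0.03,0,0.15],[0.31,0,-0.03,0,0.15]]'; python3 -m creep '[[0,0,0,0,0.15],[0.03,0,0,0,0.15],[0.03,0,0,0,0.15]]'

```

```text
clock: 13.12
position: [0.5347, 0.0358, 0.2484]
tool_rot: [3.141, -0.001, 1.801]
force: [9.4, 4.0, -11.9]
grip_width: 0.0254
finger_force: 35.9
clock: 13.5
position: [0.5346, 0.036, 0.2484]
tool_rot: [3.141, 0.001, 1.799]
force: [11.7, -4.5, -11.5]
grip_width: 0.0253
finger_force: 36.0
```

```bash
python3 -m creep '[[0,0,0.03,0,0.15],[0,0,0.03,0,0.5],[0,0,0.03,0,1],[0,0,0.03,0,1],[0,0,0.03,0,1]]'; python3 -m creep '[[0,0,-0.5,0,1],[0,0,-1.2,0,1],[0,0,-2,0,1],[0,0,-2,0,1],[0,0,-2,0,1]]';python3 -m creep '[[0,0,0,0,1],[0,0,0,0,1],[0,0,0,0,1],[0,0,0,0,1],[0,0,0,0,1]]'
python3 -c "
from h import *
a=grab_frame('side');b=grab_frame('top')
A=cv2.resize(a[140:290,230:380],None,fx=3.6,fy=3.6,interpolation=cv2.INTER_CUBIC)
cv2.imwrite('pics/a6.png',A)
"
```

```text
clock: 14.12
position: [0.5339, 0.0367, 0.247]
tool_rot: [-3.141, -0.0, 1.8]
force: [0.0, -0.1, -0.0]
grip_width: 0.0852
finger_force: 0.0
clock: 14.75
position: [0.5338, 0.0366, 0.3667]
tool_rot: [-3.141, 0.0, 1.8]
force: [-0.5, -0.4, -0.4]
grip_width: 0.0857
finger_force: 0.0
clock: 15.38
position: [0.5341, 0.0367, 0.3671]
tool_rot: [-3.142, -0.0, 1.8]
force: [-0.4, -0.6, 1.1]
grip_width: 0.0854
finger_force: 0.0
```

View pics/a6.png

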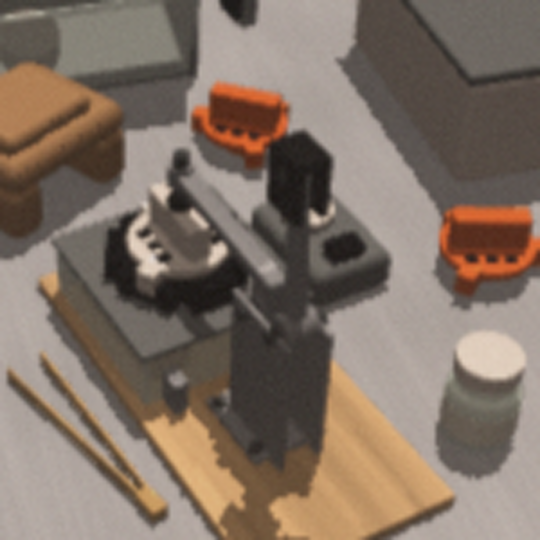

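The clamp is locked with nothing touching it: the handle is upright with its grip at crop (300,170), and the foot is on the bar at (180,200). It stood like that for over 1 s. Now I'll regrasp the grip to swing the handle back.

```bash
python3 -m creep '[[0,0,0.8,0,1],[0,0,1.5,0,1],[0,0,2,0,1],[0,0,2,0,1]]'; python3 -m creep '[[0,0,0,0,0.4],[0,0,0,0,0.2],[0,0,0,0,0.15],[0,0,0,0,0.15],[0,0,0,0,0.15]]' 35
python3 -m creep '[[-0.06,0,0,0,0.15],[-0.14,0,0,0,0.15],[-0.22,0,0,0,0.15],[-0.32,0,0,0,0.15],[-0.32,0,0,0,0.15]]'
```

```text
clock: 15.98
position: [0.5332, 0.0365, 0.2457]
tool_rot: [-3.138, -0.001, 1.8]
force: [-1.1, -0.1, 0.0]
grip_width: 0.0854
finger_force: 0.0
clock: 16.6
position: [0.5348, 0.0368, 0.2479]
tool_rot: [3.14, 0.0, 1.8]
force: [1.9, -0.5, 7.0]
grip_width: 0.0252
finger_force: 38.4
clock: 17.23
position: [0.5392, 0.0172, 0.2476]
tool_rot: [3.14, 0.001, 1.799]
force: [4.5, -2.1, 5.3]
grip_width: 0.0251
finger_force: 38.2
```

```bash
python3 -m creep '[[-0.21,0,0.03,0,0.15],[-0.43,0,0.08,0,0.15],[-0.63,0,0.16,0,0.15],[-0.83,0,0.25,0,0.15],[-0.83,0,0.25,0,0.15]]'; python3 -m creep '[[-0.18,0,0.12,0,0.15],[-0.36,0,0.25,0,0.15],[-0.51,0,0.4,0,0.15],[-0.65,0,0.57,0,0.15],[-0.65,0,0.57,0,0.15]]'
```

```text
clock: 17.85
position: [0.5505, -0.0316, 0.232]
tool_rot: [3.14, 0.0, 1.798]
force: [3.6, -1.4, 6.7]
grip_width: 0.0259
finger_force: 38.5
clock: 18.48
position: [0.5592, -0.0696, 0.1971]
tool_rot: [3.141, 0.0, 1.799]
force: [4.4, -3.7, 9.9]
grip_width: 0.0255
finger_force: 38.9
```

```bash
python3 -m creep '[[-0.06,0,0.09,0,0.15],[-0.12,0,0.18,0,0.15],[-0.18,0,0.28,0,0.15],[-0.22,0,0.36,0,0.15],[-0.22,0,0.36,0,0.15]]'; python3 -m creep '[[-0.02,0,0.04,0,0.15],[-0.02,0,0.04,0,0.15]]'
```

```text
clock: 19.1
position: [0.5619, -0.0817, 0.1762]
tool_rot: [3.141, 0.0, 1.799]
force: [3.9, -1.6, 3.9]
grip_width: 0.0262
finger_force: 38.1
clock: 19.35
position: [0.5625, -0.0819, 0.1756]
tool_rot: [3.14, 0.0, 1.8]
force: [-7.8, 4.7, 36.7]
grip_width: 0.0254
finger_force: 42.5
```

```bash
python3 -m creep '[[0,0,-0.03,0,0.15],[0,0,-0.03,0,0.5],[0,0,-0.03,0,1],[0,0,-0.03,0,1],[0,0,-0.03,0,1]]'; python3 -m creep '[[0,0,-0.6,0,1],[0,0,-1.4,0,1],[0,0,-2.3,0,1],[0,0,-3.2,0,1],[0,0,-3.2,0,1]]'
cat > chk.py <<'E'
from fit import *
a=grab_frame("side");cv2.imwrite("pics/s9.png",a);b=grab_frame("top");cv2.imwrite("pics/t9.png",b)
for nm,f,yaw in(("before","s0",142.4),("keyed","s4",103.1),("now","s9",103.1)):
    g=cv2.imread(f"pics/{f}.png").max(2).astype(float);zs=np.arange(.07,.116,.001)
    v=np.mean([[ncc(g,"side",.501+dx,.1815+dy,z,yaw) for z in zs] for dx,dy in((0,0),(.002,0),(0,.002))],0)
    i=int(np.argmax(v));p=np.polyfit(zs[i-5:i+6],v[i-5:i+6],2);print(nm,round(zs[i],3),round(-p[1]/2/p[0],4),round(v[i],3))
# cap image patch vertical shift keyed -> now (bar top/holes), and change maps
A=[cv2.imread(f"pics/{f}.png",0).astype(np.float32) for f in("s4","s9")]
t=A[0][188:218,266:296].astype(np.uint8)
r=cv2.matchTemplate(A[1][176:232,254:308].astype(np.uint8),t,cv2.TM_CCOEFF_NORMED);y,x=np.unravel_index(r.argmax(),r.shape)
yy=np.polyfit([-1,0,1],r[y-1:y+2,x],2);print("shift px",x-12,y-12-yy[1]/2/yy[0],r.max())
q=proj("side",[[.501,.1815,.12],[.501,.1815,.114]]);print("6mm =",q[1]-q[0])
for c,f0,f1 in(("side","s0","s9"),("top","t0","t9")):
    d=cv2.absdiff(cv2.imread(f"pics/{f0}.png"),cv2.imread(f"pics/{f1}.png")).max(2)
    n,_,st,ce=cv2.connectedComponentsWithStats(np.uint8(cv2.medianBlur(d,3)>45));print(c,[(list(map(int,s))) for s in st[1:] if s[4]>12])
E
python3 chk.py
```

```text
clock: 19.98
position: [0.5617, -0.0826, 0.1755]
tool_rot: [-3.141, -0.0, 1.8]
force: [0.7, -0.2, -0.1]
grip_width: 0.0855
finger_force: 0.0
clock: 20.6
position: [0.563, -0.0824, 0.3715]
tool_rot: [3.136, 0.002, 1.799]
force: [-0.7, -0.9, -1.0]
grip_width: 0.0854
finger_force: 0.0
before 0.107 0.1068 0.435
keyed 0.098 0.0983 0.394
now 0.09 0.0909 0.394
shift px 0 1.689299100616137 0.9571085
6mm = [-0.00965639  1.75273604]
side [[0, 0, 68, 129, 8117], [332, 0, 97, 160, 8368], [318, 121, 29, 56, 751], [29, 135, 79, 113, 2370], [263, 193, 36, 28, 480], [81, 246, 8, 10, 23], [0, 288, 7, 10, 35], [10, 300, 9, 7, 27], [0, 316, 26, 68, 825], [199, 340, 147, 80, 5816], [88, 347, 24, 29, 293], [89, 375, 15, 13, 97], [72, 390, 24, 30, 487]]
top [[312, 137, 108, 253, 12158], [222, 203, 6, 5, 20], [233, 203, 6, 4, 16], [224, 208, 7, 8, 22], [233, 212, 14, 14, 100], [215, 218, 3, 7, 16], [223, 222, 11, 7, 44], [237, 226, 7, 7, 27], [219, 228, 5, 5, 18], [405, 328, 155, 92, 7943], [291, 368, 14, 8, 65], [273, 370, 23, 28, 327], [253, 380, 17, 40, 305], [297, 381, 9, 9, 21], [342, 391, 61, 29, 849], [321, 400, 12, 20, 141], [277, 404, 3, 9, 17], [337, 412, 4, 8, 23]]
```

The cap moved down 5.8 mm from keyed, so it is home. The grip, the clamp arm and the bystanders show no change from the first pictures, apart from parts the robot hides.

```bash
python3 -c "
from workcell import bot
print(bot.job_done())"
```

```text
the job is handed in; nothing more can be done
None
```

I turned the cap until it keyed and the clamp pressed it home, staying locked by itself for over a second; the clamp now stands open, the cap measures flush, nothing else appears moved in the camera check, and the job is handed in at about 21 s (no verdict was returned).

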